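# Take one slide-carrier plate from the magazine and set it on the locating stage

## Task

Take just the top plate out of the plate magazine: press on it lightly and slide it out over the low front lip until it sticks out far enough to be gripped, leaving the two plates below it inside. Lay it flat on the stage with its long side against the two side pins and its end against the end pin, then let go. Leave the other things on the bench alone.

Things in the scene. Friction and masses are not known exactly. Their poses are not given: they have to be found in the camera images.
- magazine: Grey plastic plate magazine, fixed, 71 (x) x 143 (y) x 52 (z) mm, three plates stacked flat in it. Origin: centre of its underside, on the bench; its open front looks to its -y. Floor at 24 mm, inside 61 x 133 mm. Side and back walls (5 mm) rise to 52 mm, 10 mm above the stack's top (42 mm): with a 1.5 mm gap at the sides the plates cannot be gripped inside it.
- lip (a point): Middle of the top edge of the magazine's front lip, 34.5 mm above the bench, at y = -71.5 mm of the magazine (lip's outer face; 5 mm thick). The lip holds back the two lower plates; the top plate (underside at 36 mm) slides out over it to -y of the magazine. Axes as the magazine's.
- plate_top: Top plate, the one to move: flat aluminium slide carrier 58 (x) x 130 (y) x 6 (z) mm, 0.1 to 0.16 kg, two faint slide recesses in its smooth top. Origin: centre of its underside. Starts with the magazine's axes. Finger pads set down slowly (under 10 mm/s) and pressed on it with 8 to 15 N drag it along; over 45 N, even as a knock, mars it. It stays level until its middle (65 mm from its end) passes the lip.
- plate_mid: The middle plate, the same as plate_top, under it; to stay in the magazine. Origin: centre of its underside.
- plate_low: The lowest plate, the same, on the magazine floor; to stay there. Origin: centre of its underside.
- stage: Grey locating stage, fixed, with three steel dowel pins. Origin: on the bench under the home plate's centre. Level top 24 mm up, x -22 to 22, y -60 to 80 mm (a foot below 6 mm height is 58 mm wide, y -65 to 85), so the plate overhangs it 7 mm on each long side. Home: plate centre at x = y = 0, underside at 24 mm, length along y either way round, touching all three pins.
- side_pin_a (a point): Axis of one side pin at the stage's top: x = -33, y = -8, z = 24 mm of the stage. 8 mm diameter, standing 12 mm above the top, on an ear 18 mm wide (y) that reaches to x = -42 mm, level with the top. The plate's long side goes against the +x side of both side pins. Axes as the stage's.
- side_pin_b (a point): Axis of the other side pin, the same: x = -33, y = 48, z = 24 mm of the stage.
- end_pin (a point): Axis of the end pin at the stage's top: x = 0, y = 69, z = 24 mm of the stage. 8 mm diameter, 12 mm high. The plate's end goes against its -y side.
- slide_case: White closed slide box, 92 x 125 x 40 mm, loose on the bench; bystander. Origin: centre of its underside.
- swab_carton: Small carton, 62 x 89 x 75 mm, loose on the bench; bystander. Origin: centre of its underside.
- tub: Small white open tub, 90 x 72 x 50 mm, loose on the bench; bystander. Origin: centre of its underside.
Mind the look-alikes: they are no part of the job. Leave any brown or purple look-alike of the plate_top alone.

How it is judged:
On the way:
1. the top plate has been slid at least 30 mm forward, out over the magazine's lip, without being lifted (y of plate_top in the frame of magazine below -0.03 m and z of plate_top in the frame of magazine below 0.045 m and horizontal distance between plate_top and magazine below 0.09 m), for 0.1 s.
At the end, for the whole second after the job is handed in: The top plate lies flat and at rest on the stage against all three pins: its centre within 2.5 mm of home in x, y and height, within 0.04 rad of square and of level; the other two plates are still in the magazine, moved less than 6 mm (x of plate_top in the frame of stage between -0.0025 and 0.0025 m and y of plate_top in the frame of stage between -0.0025 and 0.0025 m and z of plate_top in the frame of stage between 0.0215 and 0.0265 m and angle between the y axis of plate_top and the y axis of stage, either way round below 0.04 rad and angle between the z axis of plate_top and the z axis of stage, either way round below 0.04 rad and linear speed of plate_top below 0.01 m/s and distance of each of plate_mid, plate_low from where it was at the start of the episode below 0.006 m); the robot touches nothing.
It fails at once if the top plate is pressed on the plate below with more than 45 N (contact force between plate_top and plate_mid above 45 N).
It fails at once if a lower plate leaves the magazine (moves more than 15 mm) (distance of any of plate_mid, plate_low from where it was at the start of the episode above 0.015 m).
It fails at once if a bystander (slide box, carton or tub) is moved more than 20 mm (distance of any of slide_case, swab_carton, tub from where it was at the start of the episode above 0.02 m).
It also fails if it takes over 72 s, if anything falls off the work surface, if the arm or the gripper's body presses on something with over 40 N, if the wrist force passes 120 N, or if a joint passes its speed limit or range.

## Robot

A 6-joint arm with a two-finger parallel gripper is mounted at the origin on a cart in front of the work surface, level with it; the furniture and walls round the work are solid. World frame = base frame: x ahead of the robot, y to its left, z up, the work surface at z = 0. Lengths are in m, angles in rad, forces in N, time in s.
With the tool pointing down it reaches from about 0.375 to 0.975 m from the base axis. Payload 3.8 kg.
Tool frame: the origin (TCP) lies at the very end of the fingers, on their centre line; the grasp point (between the pads) lies 19 mm behind it; z points along the fingers, y is the direction in which the jaws open and shut (so a half turn about z gives the same grasp; the last joint's range is limited). The gripper opens to 85 mm and grips with 20 to 120 N. Pads are 22 mm wide; open, the fingers measure 114 mm over their backs; the gripper's body (76 mm by 85 mm) begins 54 mm behind the grasp point. The pads swing forward as they close: fully open they stand 13 mm farther back than shut.
Start: joints at [-1.143, 0.264, 1.604, -0, 1.274, -0.037], TCP at [0.303, -0.603, 0.231] pointing down, gripper open.
Joint ranges: [-2.63, 2.63], [-0.94, 2.18], [0.31, 2.57], [-1.31, 4.45], [0, 2.66], [-2.55, 2.55]. Speed limits (rad/s): [2.57, 2.57, 3.14, 3.14, 3.14, 3.14].

## Interface

Orientations are given as a rotation vector (axis times angle).
In Python, from workcell import bot, viewer gives the robot as it stands.
- The arm moves only by the tool jog_arm, never from a script. Its argument "motion" is a list of rows, each an object of numbers: "dx", "dy", "dz": the shift along the world's x, y, z in cm; "turn": the turn about the world's z in rad. A call has 1 to 12 rows; each row shifts and turns the commanded pose from where the row before left it; what a row does not reach is not made up. A row lasts 1/12 s, in which the tool goes at most 41.7 mm and 7.16 degrees, less where a joint would pass 70% of its speed; a pose out of reach is approached as far as the arm can. A call is refused whole if a number of a shift passes 4.17 or a number of a turn 0.125, either way. A call with a gripper value outside its range is refused whole. "fingers" is the finger opening in cm, from 0 to 8.54, set as the call begins (left out, the last holds). The fingers move at their own pace and stop on an object; "grip_force" is the grip in N (left out, the last holds). Time passes only in rows, so rows that do not move let the fingers close. It gives the time, the measured TCP pose, the force and the opening at its end, in the units of the state.
- bot.read_state(): the state, without advancing time (a new reading comes with each control period).
- viewer.read_camera(name): name is "scene" or "top" or "wrist"; returns (picture, depth): 400x640x3 uint8, red, green, blue; 400x640 float32, m along the optical axis (not along the pixel's ray), 0 where there is no reading.
- viewer.camera_info(name): a dict with "vertical_fov" (degrees; the focal length in pixels is half the picture's height over the tangent of half this angle, whatever the lens; pixels are square), "cx", "cy" (the principal point, pixels), "dist" ([k1, k2, p1, p2, k3] as OpenCV has them; the pictures are not rectified), "R" (3x3) and "t" (3): a world point X has camera coordinates R X + t. Camera axes: x right, y down, z forward; pixel columns grow to the right and rows downward; lengths in m; the calibration is good to about 2 mm. A picture is of the moment at which its call begins: read the wrist's pose just before it. camera_info takes no time and is no camera call; for the wrist camera it gives the pose at the moment of the call.
- bot.finish_job(): hands the job in, once; it reports no verdict.
The state is a dict: "time": time; "q": joint angles; "joint_vel": joint speeds; "joint_torque": joint torques, N m; "tool_pos": TCP position; "tcp_rot": TCP orientation; "wrist_force": force on the tool from outside, world axes, zero at the start; "torque": the same for the moment, N m; "width": opening from 0.0 (shut) to 1.0 (fully open).
Only numpy, scipy, OpenCV 4.12 (cv2) and the standard library are available. Lean on these libraries where they do the work, as an engineer would, in place of code of your own. Each camera call takes 0.05 s, during which the arm holds its last target. There are 200 camera calls.

## Working session

There is one attempt and no reset: what is moved stays moved. The work goes in short steps, Python scripts to look and compute and a tool call to move; the robot and the scene stay as the last step left them, time stands still between calls to the robot, and variables do not carry over. Pictures are saved under pics/ and viewed, about 8 in all and at most 12, crops included, and the job is handed in when it is done.

Besides the shell and the picture viewer there is one more tool, called after "Emit:" by a JSON object that holds its "api" and its "payload". jog_arm: Moves the arm, as the interface text tells. Its arguments: {"type":"object","properties":{"motion":{"type":"array"},"fingers":{"type":"number"},"grip_force":{"type":"number"}},"required":["motion"]}

```bash
ls; mkdir -p pics; cat > h.py <<'E'
import numpy as np, cv2
from workcell import bot, viewer
def cam(n):
    i=viewer.camera_info(n); f=200/np.tan(np.radians(i["vertical_fov"])/2)
    K=np.array([[f,0,i["cx"]],[0,f,i["cy"]],[0,0,1]]); return K,np.array(i["dist"],float),np.array(i["R"]),np.array(i["t"])
def ray(c,uv):
    K,d,R,t=c; p=cv2.undistortPoints(np.array(uv,float).reshape(-1,1,2),K,d).reshape(-1,2)
    return -R.T@t, np.c_[p,np.ones(len(p))]@R
def onplane(c,uv,z):
    o,D=ray(c,uv); return o+D*((z-o[2])/D[:,2])[:,None]
def proj(c,X):
    K,d,R,t=c; return cv2.projectPoints(np.array(X,float).reshape(-1,1,3),cv2.Rodrigues(R)[0],t,K,d)[0].reshape(-1,2)
def cloud(c,dep):
    v,u=np.mgrid[0:400,0:640]; uv=np.c_[u.ravel(),v.ravel()]
    o,D=ray(c,uv); return (o+D*dep.reshape(-1,1)).reshape(400,640,3)
def snap(n,save=None):
    c=cam(n); im,d=viewer.read_camera(n)
    if save: cv2.imwrite(save,im[:,:,::-1]); 
    np.savez('last_'+n+'.npz',im=im,d=d,K=c[0],dist=c[1],R=c[2],t=c[3]); return c,im,d
def load(n):
    z=np.load('last_'+n+'.npz'); return (z['K'],z['dist'],z['R'],z['t']),z['im'],z['d']
E
python3 - <<'E'
from h import *
s=bot.read_state(); print(s)
for n in("scene","top","wrist"):
    c,im,d=snap(n,f"pics/{n}0.png"); print(n,c[0][0,0],-c[2].T@c[3])
E
```

```text
pics
{'time': 0.0, 'q': array([-1.14288557e+00,  2.64757215e-01,  1.60540350e+00, -3.65111186e-08,
        1.27370842e+00, -3.69078949e-02]), 'joint_vel': array([-0.00036144, -0.00058145,  0.00165654,  0.00026329, -0.00102781,
        0.00039865]), 'joint_torque': array([ 2.24938030e-04, -5.15109730e+01, -3.67316937e+01,  6.54136738e-05,
        1.28082640e-02,  1.45983552e-05]), 'tool_pos': array([ 0.30225846, -0.6027056 ,  0.22994337]), 'tcp_rot': array([-3.05495558e+00, -7.23065889e-01,  6.94206840e-04]), 'wrist_force': array([ 0.00099425, -0.2294493 ,  0.41795216]), 'torque': array([ 0.00548397, -0.02578612, -0.01244681]), 'width': 1.0030113636415048}
scene 454.0266572246275 [-0.20361203  1.07577618  1.15027134]
top 460.23372137762266 [ 0.43542221 -0.02576648  1.53513893]
wrist 290.56167195861326 [ 0.36740628 -0.56952536  0.37211125]
```

View pics/top0.png

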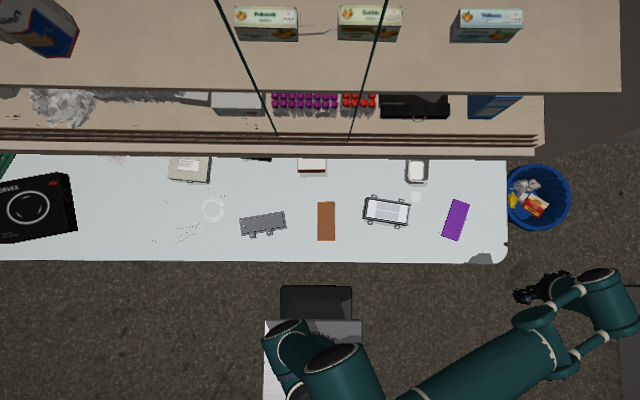

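View pics/scene0.png

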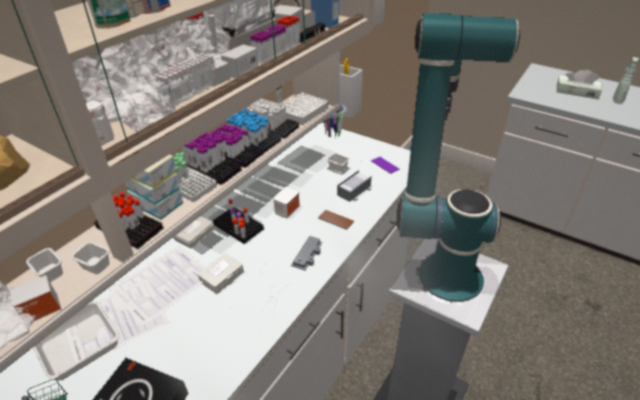

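```bash
python3 - <<'E'
from h import *
c,im,d=load("top"); P=cloud(c,d)
a=cv2.resize(im[185:245,360:420],None,fx=7,fy=7,interpolation=cv2.INTER_CUBIC)
b=cv2.resize(im[200:245,230:295],None,fx=6,fy=6,interpolation=cv2.INTER_CUBIC)
h=max(a.shape[0],b.shape[0]); 
pad=lambda q:np.pad(q,((0,h-q.shape[0]),(0,0),(0,0)))
cv2.imwrite("pics/crop0.png",np.hstack([pad(a),pad(b)])[:,:,::-1])
z=P[:,:,2]; ok=(d>0)&(z>.012)&(z<.1)&(P[:,:,0]<.75)&(P[:,:,0]>.3)
n,l,st,ce=cv2.connectedComponentsWithStats(ok.astype(np.uint8))
for i in range(1,n):
    if st[i,4]>40:
        m=l==i; q=P[m]; zz=np.median(q[:,2]); r=cv2.minAreaRect((q[:,:2]*1000).astype(np.float32)); print(st[i],q.mean(0).round(3),np.percentile(q[:,2],[5,50,95]).round(3),r)
print(onplane(c,[[326,221],[456,220],[326,157]],0))
E
```

```text
[  0 154  11  19  47] [0.66  1.004 0.029] [0.013 0.029 0.054] ((657.6516723632812, 1008.8814086914062), (29.22922134399414, 68.36073303222656), 59.99893569946289)
[167 157  44  26 996] [0.641 0.409 0.039] [0.028 0.04  0.045] ((642.7394409179688, 412.858642578125), (131.3275146484375, 84.13948059082031), 88.30582427978516)
[297 158  28  15 364] [0.653 0.013 0.07 ] [0.033 0.074 0.08 ] ((656.4911499023438, 13.249114990234375), (87.32804870605469, 37.95318603515625), 89.81148529052734)
[408 160  23  23 193] [ 0.638 -0.351  0.041] [0.018 0.046 0.054] ((642.9762573242188, -339.2054138183594), (77.21307373046875, 73.78360748291016), 0.2793901860713959)
[   0  171   77   73 4477] [0.508 0.872 0.064] [0.032 0.068 0.073] ((510.78790283203125, 887.9028930664062), (195.2454376220703, 208.47036743164062), 11.41031265258789)
[363 197  48  29 989] [ 0.51  -0.233  0.042] [0.033 0.042 0.053] ((510.1943054199219, -234.82406616210938), (143.61871337890625, 71.28324890136719), 81.22383880615234)
[239 213  45  25 654] [0.463 0.172 0.024] [0.018 0.024 0.031] ((457.35711669921875, 172.31468200683594), (64.37664794921875, 143.340087890625), 9.345239639282227)
[[ 0.47604412 -0.03885655  0.        ]
 [ 0.48415712 -0.47123313  0.        ]
 [ 0.69134479 -0.03668784  0.        ]]
```

View pics/crop0.png

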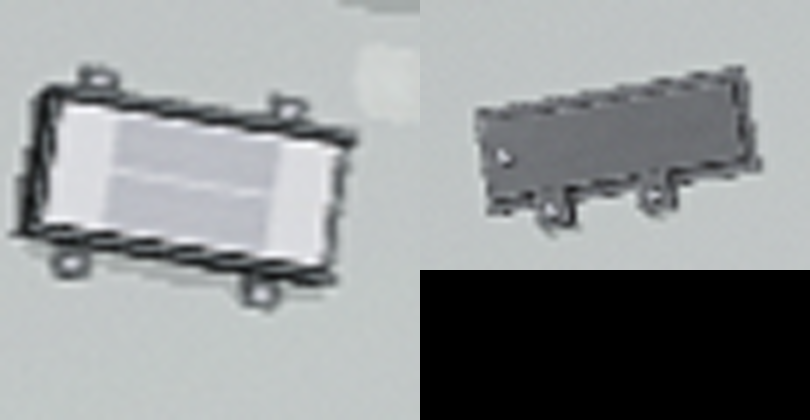

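Candidates:
- The white or silver plate in the magazine at (387,211). This is the one I want.
- The brown look-alike at (326,221) and the purple one at (456,220), both to be left alone.

The crop shows the magazine's thick back wall on the left and its thin lip on the right, so its front faces world −y. The stage is at (263,223), with the end pin on the left and the side-pin ears at the bottom (−x). I'll move above the magazine next.

Emit:
{"api": "jog_arm", "payload": {"motion": [{"dx": 0.87,"dy": 1.57,"turn": 0.04},{"dx": 0.87,"dy": 1.57,"turn": 0.04},{"dx": 0.87,"dy": 1.57,"turn": 0.04},{"dx": 0.87,"dy": 1.57,"turn": 0.04},{"dx": 0.87,"dy": 1.57,"turn": 0.04},{"dx": 0.87,"dy": 1.57,"turn": 0.04},{"dx": 0.87,"dy": 1.57,"turn": 0.04},{"dx": 0.87,"dy": 1.57,"turn": 0.04},{"dx": 0.87,"dy": 1.57,"turn": 0.04},{"dx": 0.87,"dy": 1.57,"turn": 0.04},{"dx": 0.87,"dy": 1.57,"turn": 0.04},{"dx": 0.87,"dy": 1.57,"turn": 0.04}], "fingers": 0, "grip_force": 60}}

```text
validation failed for argument at $.mo...
```

Emit:
{"api": "jog_arm", "payload": {"motion": [{"dx": 0.87,"dy": 1.57,"turn": 0.04},{"dx": 0.87,"dy": 1.57,"turn": 0.04},{"dx": 0.87,"dy": 1.57,"turn": 0.04},{"dx": 0.87,"dy": 1.57,"turn": 0.04},{"dx": 0.87,"dy": 1.57,"turn": 0.04},{"dx": 0.87,"dy": 1.57,"turn": 0.04},{"dx": 0.87,"dy": 1.57,"turn": 0.04},{"dx": 0.87,"dy": 1.57,"turn": 0.04},{"dx": 0.87,"dy": 1.57,"turn": 0.04},{"dx": 0.87,"dy": 1.57,"turn": 0.04},{"dx": 0.87,"dy": 1.57,"turn": 0.04},{"dx": 0.87,"dy": 1.57,"turn": 0.03}]}}

```text
validation failed for argument at $.mo...
```

```bash
cat >> h.py <<'E'
from scipy.spatial.transform import Rotation as Ro
def st():
    s=bot.read_state(); R=Ro.from_rotvec(s['tcp_rot']).as_matrix()
    print('t',round(s['time'],2),'tcp',s['tool_pos'].round(4),'jaw deg',np.degrees(np.arctan2(R[1,1],R[0,1])).round(2),'F',s['wrist_force'].round(1),'w',round(s['width'],3),'q',s['q'].round(2)); return s
E
python3 - <<'E'
from h import *
s=st(); c,im,d=snap("wrist","pics/wrist1.png"); print(-c[2].T@c[3],c[2][2])
E
```

```text
t 0.15 tcp [ 0.3023 -0.6029  0.2302] jaw deg -63.37 F [ 0.   0.4 -0.3] w 1.002 q [-1.14  0.26  1.61  0.    1.27 -0.04]
[ 0.36742883 -0.56957508  0.37227046] [-0.25753785 -0.12695858 -0.95789132]
```

View pics/wrist1.png

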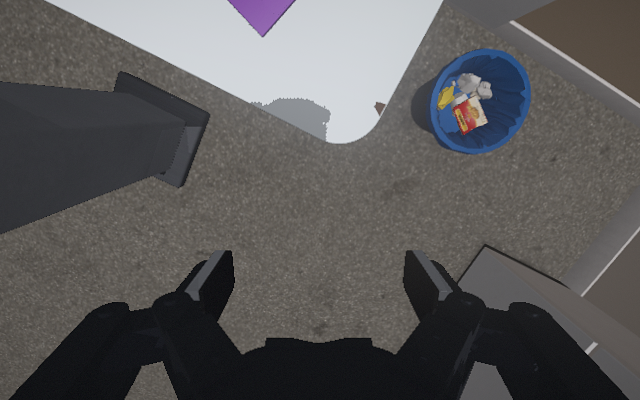

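The arm hasn't moved; this view shows the open fingers over the bench edge. The rows were probably refused because they lack `dz`, so I'll include all four numbers.

Emit:
{"api": "jog_arm", "payload": {"motion": [{"dx": 0.87,"dy": 1.57,"dz": 0,"turn": 0.04},{"dx": 0.87,"dy": 1.57,"dz": 0,"turn": 0.04},{"dx": 0.87,"dy": 1.57,"dz": 0,"turn": 0.04},{"dx": 0.87,"dy": 1.57,"dz": 0,"turn": 0.04},{"dx": 0.87,"dy": 1.57,"dz": 0,"turn": 0.04},{"dx": 0.87,"dy": 1.57,"dz": 0,"turn": 0.04},{"dx": 0.87,"dy": 1.57,"dz": 0,"turn": 0.04},{"dx": 0.87,"dy": 1.57,"dz": 0,"turn": 0.04},{"dx": 0.87,"dy": 1.57,"dz": 0,"turn": 0.04},{"dx": 0.87,"dy": 1.57,"dz": 0,"turn": 0.04},{"dx": 0.87,"dy": 1.57,"dz": 0,"turn": 0.04},{"dx": 0.87,"dy": 1.57,"dz": 0,"turn": 0.04}], "fingers": 0, "grip_force": 60}}

```text
time: 1.2
tool_pos: [0.4079, -0.4126, 0.2315]
tcp_rot: [2.794, 1.437, 0.0]
wrist_force: [-0.1, 0.4, -0.6]
width: 0.002
```

Emit:
{"api": "jog_arm", "payload": {"motion": [{"dx": 0.87,"dy": 1.57,"dz": 0,"turn": 0.04},{"dx": 0.87,"dy": 1.57,"dz": 0,"turn": 0.04},{"dx": 0.87,"dy": 1.57,"dz": 0,"turn": 0.04},{"dx": 0.87,"dy": 1.57,"dz": 0,"turn": 0.04},{"dx": 0.87,"dy": 1.57,"dz": 0,"turn": 0.04},{"dx": 0.87,"dy": 1.57,"dz": 0,"turn": 0.04},{"dx": 0.87,"dy": 1.57,"dz": 0,"turn": 0.04},{"dx": 0.87,"dy": 1.57,"dz": 0,"turn": 0.04},{"dx": 0.87,"dy": 1.57,"dz": 0,"turn": 0.04},{"dx": 0.87,"dy": 1.57,"dz": 0,"turn": 0.04},{"dx": 0.87,"dy": 1.57,"dz": 0,"turn": 0.04},{"dx": 0.87,"dy": 1.57,"dz": 0,"turn": 0.03}]}}

```text
time: 2.2
tool_pos: [0.5117, -0.2242, 0.2315]
tcp_rot: [2.382, 2.047, 0.0]
wrist_force: [0.2, 0.3, 0.6]
width: -0.002
```

```bash
python3 - <<'E'
from h import *
s=st(); c,im,d=snap("wrist","pics/wrist2.png"); print(-c[2].T@c[3],c[2][2])
P=cloud(c,d); z=P[:,:,2]
# magazine + stack points
for lo,hi,nm in((.047,.058,'walls'),(.039,.045,'plate')):
    m=((d>0)&(z>lo)&(z<hi)&(np.hypot(P[:,:,0]-.51,P[:,:,1]+.235)<.085)&(np.arange(400)[:,None]<400)).astype(np.uint8)
    if nm=='plate': m=cv2.morphologyEx(m,cv2.MORPH_OPEN,np.ones((5,5)))
    q=P[m>0]; print(nm,len(q),np.median(q[:,2]),cv2.minAreaRect((q[:,:2]*1000).astype(np.float32)))
E
```

```text
t 2.2 tcp [ 0.5117 -0.2242  0.2315] jaw deg -8.65 F [0.2 0.3 0.6] w -0.002 q [-0.46  0.04  1.86  0.    1.24 -0.31]
[ 0.52195317 -0.15093209  0.37356834] [-0.04201188 -0.2846033  -0.95772437]
walls 1363 0.05101183584370789 ((509.1735534667969, -235.542724609375), (141.6757049560547, 71.00559997558594), 81.3929672241211)
plate 5157 0.04129603715498992 ((509.337890625, -235.38656616210938), (129.4370574951172, 58.09056854248047), 81.3472900390625)
```

View pics/wrist2.png

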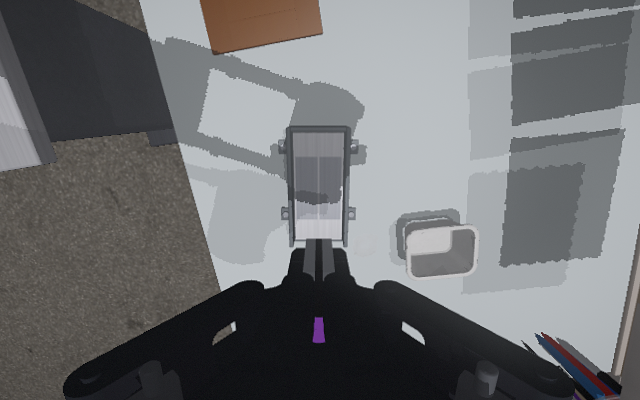

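The magazine is centred at (0.5092, −0.2355) with yaw −8.6°. In the picture its front lip is at about (318,243), just in front of the fingers, and the plate shows its two recesses at (318,185). The tool is aligned, so I'll go down and press slowly.

Emit:
{"api": "jog_arm", "payload": {"motion": [{"dx": 0,"dy": 0,"dz": -1.5,"turn": 0},{"dx": 0,"dy": 0,"dz": -2.5,"turn": 0},{"dx": 0,"dy": 0,"dz": -2.5,"turn": 0},{"dx": 0,"dy": 0,"dz": -2.5,"turn": 0},{"dx": 0,"dy": 0,"dz": -2.5,"turn": 0},{"dx": 0,"dy": 0,"dz": -2.5,"turn": 0},{"dx": 0,"dy": 0,"dz": -2,"turn": 0},{"dx": 0,"dy": 0,"dz": -1,"turn": 0},{"dx": 0,"dy": 0,"dz": -0.5,"turn": 0},{"dx": 0,"dy": 0,"dz": 0,"turn": 0}]}}

```text
time: 3.08
tool_pos: [0.5108, -0.2257, 0.0556]
tcp_rot: [-2.385, -2.042, 0.001]
wrist_force: [1.0, 1.0, 0.4]
width: 0.0
```

Emit:
{"api": "jog_arm", "payload": {"motion": [{"dx": 0,"dy": 0,"dz": -0.06,"turn": 0},{"dx": 0,"dy": 0,"dz": -0.06,"turn": 0},{"dx": 0,"dy": 0,"dz": -0.06,"turn": 0},{"dx": 0,"dy": 0,"dz": -0.06,"turn": 0},{"dx": 0,"dy": 0,"dz": -0.06,"turn": 0},{"dx": 0,"dy": 0,"dz": -0.06,"turn": 0},{"dx": 0,"dy": 0,"dz": -0.06,"turn": 0},{"dx": 0,"dy": 0,"dz": -0.06,"turn": 0},{"dx": 0,"dy": 0,"dz": -0.06,"turn": 0},{"dx": 0,"dy": 0,"dz": 0,"turn": 0}]}}

```text
time: 3.92
tool_pos: [0.5112, -0.2265, 0.0506]
tcp_rot: [-2.387, -2.041, 0.0]
wrist_force: [-0.2, -0.7, -0.4]
width: -0.002
```

Emit:
{"api": "jog_arm", "payload": {"motion": [{"dx": 0,"dy": 0,"dz": -0.06,"turn": 0},{"dx": 0,"dy": 0,"dz": -0.06,"turn": 0},{"dx": 0,"dy": 0,"dz": -0.06,"turn": 0},{"dx": 0,"dy": 0,"dz": -0.06,"turn": 0},{"dx": 0,"dy": 0,"dz": -0.06,"turn": 0},{"dx": 0,"dy": 0,"dz": -0.06,"turn": 0},{"dx": 0,"dy": 0,"dz": -0.06,"turn": 0},{"dx": 0,"dy": 0,"dz": -0.06,"turn": 0},{"dx": 0,"dy": 0,"dz": -0.06,"turn": 0},{"dx": 0,"dy": 0,"dz": -0.06,"turn": 0},{"dx": 0,"dy": 0,"dz": -0.06,"turn": 0},{"dx": 0,"dy": 0,"dz": 0,"turn": 0}]}}

```text
time: 4.92
tool_pos: [0.5113, -0.2265, 0.0441]
tcp_rot: [-2.388, -2.041, 0.0]
wrist_force: [0.5, 0.2, -0.4]
width: 0.001
```

Emit:
{"api": "jog_arm", "payload": {"motion": [{"dx": 0,"dy": 0,"dz": -0.05,"turn": 0},{"dx": 0,"dy": 0,"dz": -0.05,"turn": 0},{"dx": 0,"dy": 0,"dz": -0.05,"turn": 0},{"dx": 0,"dy": 0,"dz": 0,"turn": 0}]}}

```text
time: 5.25
tool_pos: [0.5113, -0.2265, 0.0426]
tcp_rot: [-2.388, -2.041, 0.0]
wrist_force: [0.1, 0.3, -0.0]
width: -0.001
```

Emit:
{"api": "jog_arm", "payload": {"motion": [{"dx": 0,"dy": 0,"dz": -0.04,"turn": 0},{"dx": 0,"dy": 0,"dz": 0,"turn": 0}]}}

```text
time: 5.42
tool_pos: [0.5113, -0.2266, 0.0423]
tcp_rot: [-2.388, -2.041, 0.0]
wrist_force: [0.3, 0.0, -0.2]
width: -0.001
```

Emit:
{"api": "jog_arm", "payload": {"motion": [{"dx": 0,"dy": 0,"dz": -0.03,"turn": 0},{"dx": 0,"dy": 0,"dz": -0.03,"turn": 0},{"dx": 0,"dy": 0,"dz": 0,"turn": 0}]}}

```text
time: 5.67
tool_pos: [0.5114, -0.2266, 0.0421]
tcp_rot: [2.388, 2.042, 0.0]
wrist_force: [-0.5, 0.6, 2.7]
width: -0.003
```

Emit:
{"api": "jog_arm", "payload": {"motion": [{"dx": 0,"dy": 0,"dz": -0.03,"turn": 0},{"dx": 0,"dy": 0,"dz": -0.03,"turn": 0},{"dx": 0,"dy": 0,"dz": 0,"turn": 0}]}}

```text
time: 5.92
tool_pos: [0.5115, -0.2266, 0.042]
tcp_rot: [2.388, 2.042, -0.0]
wrist_force: [-2.4, 1.7, 6.9]
width: -0.0
```

Emit:
{"api": "jog_arm", "payload": {"motion": [{"dx": 0,"dy": 0,"dz": -0.03,"turn": 0},{"dx": 0,"dy": 0,"dz": -0.03,"turn": 0},{"dx": 0,"dy": 0,"dz": 0,"turn": 0}]}}

```text
time: 6.17
tool_pos: [0.5116, -0.2267, 0.0421]
tcp_rot: [2.387, 2.041, 0.0]
wrist_force: [-3.7, 2.2, 10.0]
width: -0.001
```

Emit:
{"api": "jog_arm", "payload": {"motion": [{"dx": -0.015,"dy": -0.1,"dz": 0,"turn": 0},{"dx": -0.03,"dy": -0.2,"dz": 0,"turn": 0},{"dx": -0.03,"dy": -0.2,"dz": 0,"turn": 0},{"dx": -0.03,"dy": -0.2,"dz": 0,"turn": 0}]}}

```text
time: 6.5
tool_pos: [0.5118, -0.2336, 0.0421]
tcp_rot: [2.387, 2.04, 0.003]
wrist_force: [0.1, 2.5, 6.8]
width: 0.001
```

Emit:
{"api": "jog_arm", "payload": {"motion": [{"dx": -0.015,"dy": -0.1,"dz": -0.03,"turn": 0},{"dx": -0.03,"dy": -0.2,"dz": -0.03,"turn": 0},{"dx": -0.03,"dy": -0.2,"dz": 0,"turn": 0},{"dx": -0.03,"dy": -0.2,"dz": 0,"turn": 0},{"dx": -0.03,"dy": -0.2,"dz": 0,"turn": 0}]}}

```text
time: 6.92
tool_pos: [0.5105, -0.2421, 0.042]
tcp_rot: [2.387, 2.04, 0.004]
wrist_force: [-0.9, 5.4, 12.4]
width: -0.003
```

```bash
cat >> h.py <<'E'
def plate():
    c,im,d=snap("wrist"); P=cloud(c,d); z=P[:,:,2]
    u=np.array([.150,.9887]); v=np.array([.9887,-.150]); o=np.array([.5092,-.2355])
    q=P[:,:,:2]-o; y=q@u; x=q@v
    m=(d>0)&(z>.0385)&(z<.046)&(abs(x)<.02)&(abs(y)<.14)
    print('plate strip y range',np.percentile(y[m],[.2,99.8]).round(4), 'n',m.sum())
    for lo in (-.018,.012):
        k=m&(x>lo)&(x<lo+.006); print(np.percentile(y[k],[.5,99.5]).round(4))
E
python3 - <<'E'
from h import *
st(); plate()
c,im,d=load('wrist'); cv2.imwrite('pics/wrist3.png',im[:,:,::-1])
E
```

```text
t 6.92 tcp [ 0.5105 -0.2421  0.042 ] jaw deg -8.96 F [-0.9  5.4 12.4] w -0.003 q [-0.49  0.25  2.01  0.    0.89 -0.33]
plate strip y range [-0.0643  0.0491] n 7879
[-0.0174  0.049 ]
[-0.0079  0.049 ]
```

View pics/wrist3.png

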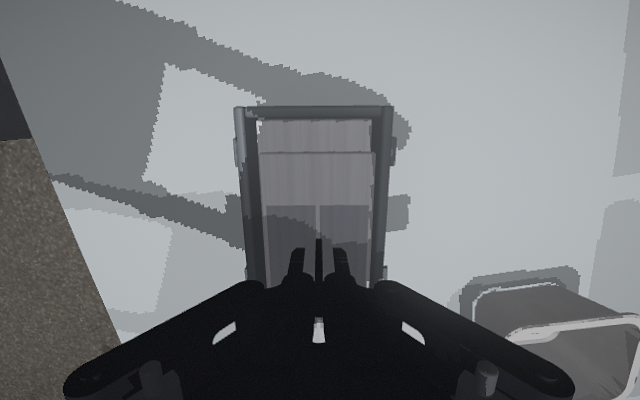

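The plate is dragging along: its rear edge is now at row 153, 16 mm forward of where it started. I'll continue.

Emit:
{"api": "jog_arm", "payload": {"motion": [{"dx": -0.03,"dy": -0.2,"dz": 0,"turn": 0},{"dx": -0.03,"dy": -0.2,"dz": 0,"turn": 0},{"dx": -0.03,"dy": -0.2,"dz": 0,"turn": 0},{"dx": -0.03,"dy": -0.2,"dz": 0,"turn": 0},{"dx": -0.03,"dy": -0.2,"dz": 0,"turn": 0}]}}

```text
time: 7.38
tool_pos: [0.509, -0.2521, 0.042]
tcp_rot: [2.387, 2.04, 0.004]
wrist_force: [-0.1, 6.0, 11.1]
width: -0.002
```

Emit:
{"api": "jog_arm", "payload": {"motion": [{"dx": -0.03,"dy": -0.2,"dz": 0,"turn": 0},{"dx": -0.03,"dy": -0.2,"dz": 0,"turn": 0},{"dx": -0.03,"dy": -0.2,"dz": 0,"turn": 0},{"dx": -0.03,"dy": -0.2,"dz": 0,"turn": 0},{"dx": -0.03,"dy": -0.2,"dz": 0,"turn": 0},{"dx": -0.03,"dy": -0.2,"dz": 0,"turn": 0}]}}

```text
time: 7.88
tool_pos: [0.5072, -0.2642, 0.042]
tcp_rot: [2.387, 2.04, 0.004]
wrist_force: [-0.8, 4.7, 12.1]
width: -0.004
```

```bash
python3 - <<'E'
from h import *
st(); plate()
E
```

```text
t 7.88 tcp [ 0.5072 -0.2642  0.042 ] jaw deg -8.96 F [-0.8  4.7 12.1] w -0.004 q [-0.52  0.26  1.99  0.    0.89 -0.37]
plate strip y range [-0.0867  0.0659] n 8098
[-0.0397  0.0659]
[-0.0299  0.0659]
```

Emit:
{"api": "jog_arm", "payload": {"motion": [{"dx": -0.03,"dy": -0.2,"dz": 0,"turn": 0},{"dx": -0.03,"dy": -0.2,"dz": 0,"turn": 0},{"dx": -0.03,"dy": -0.2,"dz": 0,"turn": 0},{"dx": -0.03,"dy": -0.2,"dz": 0,"turn": 0},{"dx": -0.03,"dy": -0.2,"dz": 0,"turn": 0},{"dx": -0.03,"dy": -0.2,"dz": 0,"turn": 0},{"dx": -0.03,"dy": -0.2,"dz": 0,"turn": 0},{"dx": 0,"dy": 0,"dz": 0,"turn": 0},{"dx": 0,"dy": 0,"dz": 0.1,"turn": 0},{"dx": 0,"dy": 0,"dz": 0.3,"turn": 0}]}}

```text
time: 8.77
tool_pos: [0.5035, -0.2785, 0.0439]
tcp_rot: [-2.388, -2.042, 0.0]
wrist_force: [-0.5, 0.3, -0.2]
width: -0.002
```

Emit:
{"api": "jog_arm", "payload": {"motion": [{"dx": 0,"dy": 0,"dz": 1,"turn": 0},{"dx": 0,"dy": 0,"dz": 2,"turn": 0},{"dx": 0,"dy": 0,"dz": 2,"turn": 0},{"dx": 0,"dy": 0,"dz": 2,"turn": 0},{"dx": 0,"dy": 0,"dz": 1.6,"turn": 0},{"dx": -0.3,"dy": -2,"dz": 0,"turn": 0},{"dx": -0.3,"dy": -2,"dz": 0,"turn": 0},{"dx": -0.3,"dy": -2,"dz": 0,"turn": 0},{"dx": -0.15,"dy": -1,"dz": 0,"turn": 0},{"dx": 0,"dy": 0,"dz": 0,"turn": 0}], "fingers": 8.5}}

```text
time: 9.6
tool_pos: [0.4928, -0.3505, 0.1304]
tcp_rot: [2.389, 2.038, -0.0]
wrist_force: [0.1, 0.8, 0.2]
width: 0.993
```

```bash
python3 - <<'E'
from h import *
st(); c,im,d=snap("wrist","pics/wrist4.png"); P=cloud(c,d); z=P[:,:,2]
u=np.array([.150,.9887]); v=np.array([.9887,-.150]); o=np.array([.5092,-.2355])
q=P[:,:,:2]-o; y=q@u; x=q@v
m=((d>0)&(z>.0375)&(z<.0455)&(abs(x)<.05)&(abs(y)<.15)).astype(np.uint8); m=cv2.morphologyEx(m,cv2.MORPH_OPEN,np.ones((5,5)))
print('y range',np.percentile(y[m>0],[.2,99.8]).round(4)); k=(m>0)&(y<-.08); print('x range front',np.percentile(x[k],[.5,99.5]).round(4), np.median(z[k]),k.sum())
E
```

```text
t 9.6 tcp [ 0.4928 -0.3505  0.1304] jaw deg -9.06 F [0.1 0.8 0.2] w 0.993 q [-0.66  0.21  1.86 -0.    1.07 -0.5 ]
y range [-0.1172  0.0118]
x range front [-0.0272  0.0301] 0.04131300780640265 3137
```

View pics/wrist4.png

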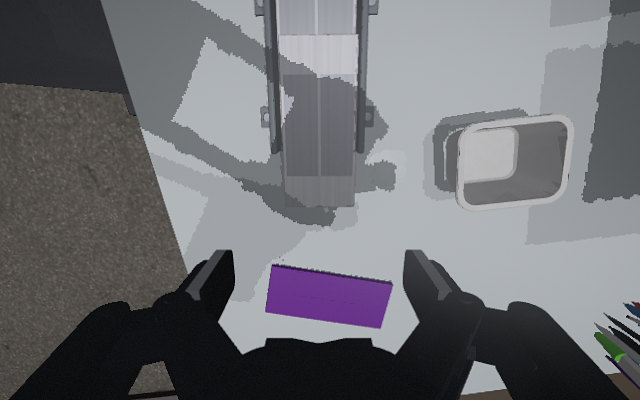

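The plate sticks out about 46 mm past the lip, with its front end at row 208. Its centre is at magazine (1.5, −52.7) mm and it's level. The purple look-alike lies clear below it. I'll straddle the end and grip.

Emit:
{"api": "jog_arm", "payload": {"motion": [{"dx": 0.15,"dy": 0.85,"dz": 0,"turn": 0.006},{"dx": 0.15,"dy": 0.84,"dz": 0,"turn": 0},{"dx": 0,"dy": 0,"dz": -1.5,"turn": 0},{"dx": 0,"dy": 0,"dz": -2,"turn": 0},{"dx": 0,"dy": 0,"dz": -2,"turn": 0},{"dx": 0,"dy": 0,"dz": -2,"turn": 0},{"dx": 0,"dy": 0,"dz": -1.5,"turn": 0},{"dx": 0,"dy": 0,"dz": -1,"turn": 0},{"dx": 0,"dy": 0,"dz": -0.7,"turn": 0},{"dx": 0,"dy": 0,"dz": -0.3,"turn": 0},{"dx": 0,"dy": 0,"dz": 0,"turn": 0}]}}

```text
time: 10.57
tool_pos: [0.4961, -0.3309, 0.0197]
tcp_rot: [-2.38, -2.049, 0.0]
wrist_force: [-1.4, 0.0, 0.6]
width: 0.996
```

```bash
python3 - <<'E'
from h import *
st()
u=np.array([.150,.9887]); v=np.array([.9887,-.150]); o=np.array([.5092,-.2355])
q=bot.read_state()['tool_pos'][:2]-o; print(q@v,q@u)
E
```

```text
t 10.57 tcp [ 0.4961 -0.3309  0.0197] jaw deg -8.56 F [-1.4  0.   0.6] w 0.996 q [-0.63  0.33  1.95  0.    0.86 -0.48]
0.0013430800140652786 -0.09633170870843635
```

Emit:
{"api": "jog_arm", "payload": {"motion": [{"dx": 0,"dy": 0,"dz": 0,"turn": 0},{"dx": 0,"dy": 0,"dz": 0,"turn": 0},{"dx": 0,"dy": 0,"dz": 0,"turn": 0},{"dx": 0,"dy": 0,"dz": 0,"turn": 0},{"dx": 0,"dy": 0,"dz": 0,"turn": 0},{"dx": 0,"dy": 0,"dz": 0,"turn": 0},{"dx": 0,"dy": 0,"dz": 0,"turn": 0},{"dx": 0,"dy": 0,"dz": 0,"turn": 0}], "fingers": 5, "grip_force": 60}}

```text
time: 11.23
tool_pos: [0.4966, -0.3323, 0.0211]
tcp_rot: [2.381, 2.048, 0.0]
wrist_force: [-0.9, -0.6, 6.3]
width: 0.654
```

Emit:
{"api": "jog_arm", "payload": {"motion": [{"dx": 0,"dy": 0,"dz": 0.1,"turn": 0},{"dx": 0,"dy": 0,"dz": 0.2,"turn": 0},{"dx": 0,"dy": 0,"dz": 0.4,"turn": 0},{"dx": 0,"dy": 0,"dz": 0.6,"turn": 0},{"dx": 0,"dy": 0,"dz": 0.8,"turn": 0},{"dx": 0,"dy": 0,"dz": 1,"turn": 0},{"dx": 0,"dy": 0,"dz": 1,"turn": 0},{"dx": 0,"dy": 0,"dz": 1,"turn": 0},{"dx": 0,"dy": 0,"dz": 0.5,"turn": 0},{"dx": 0,"dy": 0,"dz": 0,"turn": 0}]}}

```text
time: 12.07
tool_pos: [0.4975, -0.3327, 0.0785]
tcp_rot: [2.379, 2.046, 0.002]
wrist_force: [0.3, -0.1, -1.6]
width: 0.657
```

```bash
cat >> h.py <<'E'
def held(save=None):
    """plate in tool frame: points 0..35mm above TCP, ahead of tool along tool x"""
    s=bot.read_state(); c,im,d=snap("wrist",save); P=cloud(c,d)
    R=Ro.from_rotvec(s['tcp_rot']).as_matrix(); q=(P-s['tool_pos'])@R  # tool frame
    m=((d>0)&(abs(q[:,:,1])<.034)&(q[:,:,2]<.01)&(q[:,:,2]>-.05)&(q[:,:,0]>.0)&(q[:,:,0]<.14)).astype(np.uint8)
    m=cv2.morphologyEx(m,cv2.MORPH_OPEN,np.ones((5,5))); return s,c,im,d,q,m
E
python3 - <<'E'
from h import *
st(); s,c,im,d,q,m=held("pics/wrist5.png")
p=q[m>0]; k=abs(p[:,1])<.02; p2=p[k]
A=np.c_[p2[:,:2],np.ones(len(p2))]
co=np.linalg.lstsq(A,p2[:,2],rcond=None)[0]; r=p2[:,2]-A@co
print(len(p),'slope x,y',co,'res',np.std(r)); print('x range',np.percentile(p[:,0],[.3,99.7]).round(4),'y',np.percentile(p[:,1],[.5,99.5]).round(4))
far=p[p[:,0]>.06]; print('edges',[np.percentile(p[(abs(p[:,0]-x)<.004),1],[1,99]).round(4) for x in(.03,.05,.07,.09)])
E
```

```text
t 12.07 tcp [ 0.4975 -0.3327  0.0785] jaw deg -8.6 F [ 0.3 -0.1 -1.6] w 0.657 q [-0.63  0.26  1.91  0.    0.97 -0.48]
37381 slope x,y [ 0.00216058  0.00080649 -0.01954238] res 0.0006308380105807494
x range [0.0007 0.1091] y [-0.0321  0.032 ]
edges [array([-0.0289,  0.0275]), array([-0.029 ,  0.0273]), array([-0.0292,  0.0273]), array([-0.0294,  0.027 ])]
```

View pics/wrist5.png

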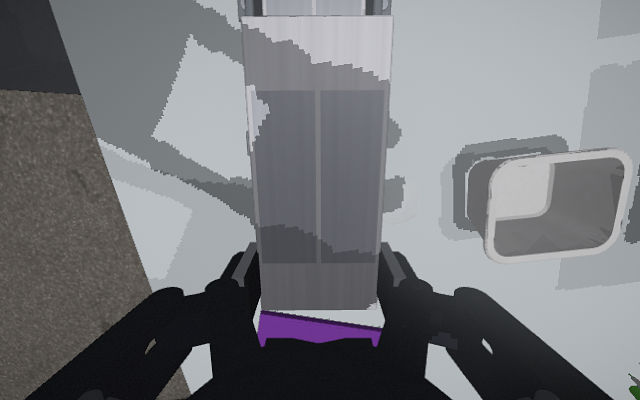

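The plate is held level (slope 0.002). Its top is about 20 mm above the TCP, its far end is at row 15 and it's centred at columns 245–390. Next I'll carry it to a spot on the inner side of the stage, where the wrist camera can see both.

Emit:
{"api": "jog_arm", "payload": {"motion": [{"dx": 0,"dy": 0,"dz": 1,"turn": 0},{"dx": 0,"dy": 0.5,"dz": 1.5,"turn": 0},{"dx": -0.4,"dy": 1.4,"dz": 1,"turn": 0},{"dx": -0.5,"dy": 1.7,"dz": 0.5,"turn": 0.02},{"dx": -0.5,"dy": 1.7,"dz": 0,"turn": 0.02},{"dx": -0.5,"dy": 1.7,"dz": 0,"turn": 0.02},{"dx": -0.5,"dy": 1.7,"dz": 0,"turn": 0.02},{"dx": -0.5,"dy": 1.7,"dz": 0,"turn": 0.02},{"dx": -0.5,"dy": 1.7,"dz": 0,"turn": 0.02},{"dx": -0.5,"dy": 1.7,"dz": 0,"turn": 0.02},{"dx": -0.5,"dy": 1.7,"dz": 0,"turn": 0.02},{"dx": -0.5,"dy": 1.7,"dz": 0,"turn": 0.02}]}}

```text
time: 13.12
tool_pos: [0.4464, -0.1583, 0.1159]
tcp_rot: [-2.186, -2.256, 0.0]
wrist_force: [-0.1, 0.0, -1.9]
width: 0.661
```

Emit:
{"api": "jog_arm", "payload": {"motion": [{"dx": -0.5,"dy": 1.7,"dz": 0,"turn": 0.02},{"dx": -0.5,"dy": 1.7,"dz": 0,"turn": 0.02},{"dx": -0.5,"dy": 1.7,"dz": 0,"turn": 0.02},{"dx": -0.5,"dy": 1.7,"dz": 0,"turn": 0.02},{"dx": -0.5,"dy": 1.7,"dz": 0,"turn": 0.02},{"dx": -0.5,"dy": 1.7,"dz": 0,"turn": 0.02},{"dx": -0.5,"dy": 1.7,"dz": 0,"turn": 0.01},{"dx": -0.5,"dy": 1.7,"dz": 0,"turn": 0},{"dx": -0.5,"dy": 1.7,"dz": 0,"turn": 0},{"dx": -0.4,"dy": 1.5,"dz": 0,"turn": 0},{"dx": -0.2,"dy": 0.8,"dz": 0,"turn": 0},{"dx": 0,"dy": 0,"dz": 0,"turn": 0}]}}

```text
time: 14.12
tool_pos: [0.3952, 0.0177, 0.1159]
tcp_rot: [-2.033, -2.394, -0.0]
wrist_force: [-0.0, 0.5, -1.5]
width: 0.656
```

```bash
python3 - <<'E'
from h import *
st(); s,c,im,d,q,m=held("pics/wrist6.png")
P=cloud(c,d); z=P[:,:,2]
for lo,hi in((.0205,.0275),(.030,.040)):
    k=((d>0)&(z>lo)&(z<hi)&(np.hypot(P[:,:,0]-.469,P[:,:,1]-.164)<.1)).astype(np.uint8)
    n,l,stt,ce=cv2.connectedComponentsWithStats(k)
    for i in range(1,n):
        if stt[i,4]>12: w=P[l==i]; print(lo,stt[i],w.mean(0).round(4),cv2.minAreaRect((w[:,:2]*1000).astype(np.float32)))
E
```

```text
t 14.12 tcp [0.3952 0.0177 0.1159] jaw deg 9.32 F [-0.   0.5 -1.5] w 0.656 q [-0.02 -0.18  2.29  0.    1.03 -0.18]
0.0205 [ 392    0   90  119 7527] [0.4672 0.1443 0.0235] ((461.31146240234375, 140.85899353027344), (63.267311096191406, 81.34259033203125), 9.874629020690918)
0.03 [400  36  13  13 133] [0.4355 0.1473 0.035 ] ((435.8619689941406, 147.63189697265625), (7.4481048583984375, 7.750319004058838), 83.7828598022461)
```

View pics/wrist6.png

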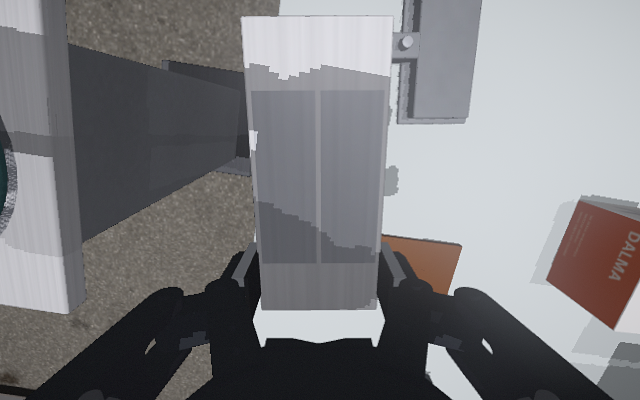

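Side pin A shows at (407,42) and the stage's front edge at row 122, so the stage lies further ahead than this view covers. I'll move 7.5 cm along it to see all the pins.

Emit:
{"api": "jog_arm", "payload": {"motion": [{"dx": -0.15,"dy": 0.9,"dz": 0,"turn": 0},{"dx": -0.2,"dy": 1.3,"dz": 0,"turn": 0},{"dx": -0.2,"dy": 1.3,"dz": 0,"turn": 0},{"dx": -0.2,"dy": 1.3,"dz": 0,"turn": 0},{"dx": -0.2,"dy": 1.3,"dz": 0,"turn": 0},{"dx": -0.15,"dy": 0.9,"dz": 0,"turn": 0},{"dx": -0.1,"dy": 0.4,"dz": 0,"turn": 0},{"dx": 0,"dy": 0,"dz": 0,"turn": 0}]}}

```text
time: 14.83
tool_pos: [0.384, 0.0907, 0.1159]
tcp_rot: [-2.036, -2.393, 0.0]
wrist_force: [0.0, -0.6, -1.9]
width: 0.656
```

```bash
python3 - <<'E'
from h import *
st(); s,c,im,d,q,m=held("pics/wrist7.png")
P=cloud(c,d); z=P[:,:,2]
for lo,hi in((.0205,.0275),(.030,.040)):
    k=((d>0)&(z>lo)&(z<hi)&(np.hypot(P[:,:,0]-.469,P[:,:,1]-.164)<.1)).astype(np.uint8)
    n,l,stt,ce=cv2.connectedComponentsWithStats(k)
    for i in range(1,n):
        if stt[i,4]>12:
            w=P[l==i]; (cx,cy),sz,a=cv2.minAreaRect((w[:,:2]*1000).astype(np.float32)); print(lo,stt[i],w.mean(0).round(4),np.round([cx,cy,*sz,a],1))
p=q[m>0]; p=p[(p[:,2]<-.012)]
print('x range',np.percentile(p[:,0],[.3,99.7]).round(4),'ztop',np.median(p[:,2]),'edges',[np.percentile(p[(abs(p[:,0]-x)<.004),1],[1,99]).round(4) for x in(.03,.05,.07,.09)])
E
```

```text
t 14.83 tcp [0.384  0.0907 0.1159] jaw deg 9.22 F [ 0.  -0.6 -1.9] w 0.656 q [ 0.17 -0.18  2.29 -0.    1.03  0.01]
0.0205 [  386    23    91   185 10913] [0.4615 0.1767 0.0235] [457.1 170.4  61.9 140.4  10.2]
0.03 [444  30  14  14 147] [0.4541 0.2291 0.0349] [454.5 229.4   7.9   7.7  14.8]
0.03 [396  63  13  13 124] [0.4255 0.2028 0.0349] [425.7 203.1   7.7   7.4  53. ]
0.03 [392 142  12  11 102] [0.4356 0.1486 0.0347] [435.9 148.6   7.8   7.3  14.4]
x range [0.0007 0.1091] ztop -0.019524547269137556 edges [array([-0.0287,  0.0277]), array([-0.0287,  0.0277]), array([-0.029 ,  0.0276]), array([-0.0292,  0.0272])]
```

```bash
python3 - <<'E'
from h import *
M=np.array([[-33,-8],[-33,48],[0,69.]])/1000; W=np.array([[.4359,.1486],[.4257,.2031],[.4545,.2294]])
a=M-M.mean(0); b=W-W.mean(0); th=np.arctan2((a[:,0]*b[:,1]-a[:,1]*b[:,0]).sum(),(a*b).sum())
R=np.array([[np.cos(th),-np.sin(th)],[np.sin(th),np.cos(th)]]); o=W.mean(0)-R@M.mean(0)
print('yaw',np.degrees(th),'origin',o,'res mm',1000*(W-(M@R.T+o)))
# plate in tool (x fwd 0.1091 end, y center ~-.0006, yaw -.006): plate centre tool
pc=np.array([.1091-.065,-.0007])
tx=R@[0,1.]; ty=R@[1.,0]
tcp=o-pc[0]*tx-pc[1]*ty; print('tcp home',tcp)
off=lambda x,y: tcp+R@[x,y]
print('approach +4x,-5y',off(.004,-.005)); print('xs',R[:,0],'ys',R[:,1])
E
```

```text
yaw 10.293026799843291 origin [0.46683808 0.1618824 ] res mm [[ 0.10138522  0.48537494]
 [-0.09239648 -0.1134054 ]
 [-0.00898874 -0.37196953]]
tcp home [0.47540671 0.11861719]
approach +4x,-5y [0.48023575 0.11441239]
xs [0.98390679 0.17868247] ys [-0.17868247  0.98390679]
```

The pins fit the stage model to within 0.5 mm, giving an origin of (0.4668, 0.1619) and yaw 10.3°. I'll go over the stage, offset +4 mm in x and −5 mm in y from home, then descend.

Emit:
{"api": "jog_arm", "payload": {"motion": [{"dx": 0.6,"dy": 0.17,"dz": 0,"turn": 0.011},{"dx": 1.2,"dy": 0.3,"dz": 0,"turn": 0},{"dx": 1.5,"dy": 0.4,"dz": 0,"turn": 0},{"dx": 1.5,"dy": 0.4,"dz": 0,"turn": 0},{"dx": 1.5,"dy": 0.4,"dz": 0,"turn": 0},{"dx": 1.5,"dy": 0.3,"dz": 0,"turn": 0},{"dx": 1.2,"dy": 0.3,"dz": 0,"turn": 0},{"dx": 0.6,"dy": 0.1,"dz": 0,"turn": 0},{"dx": 0,"dy": 0,"dz": 0,"turn": 0},{"dx": 0,"dy": 0,"dz": -1.5,"turn": 0},{"dx": 0,"dy": 0,"dz": -2,"turn": 0},{"dx": 0,"dy": 0,"dz": -2,"turn": 0}]}}

```text
time: 15.88
tool_pos: [0.4801, 0.1138, 0.061]
tcp_rot: [2.023, 2.402, 0.001]
wrist_force: [-0.1, 0.0, -1.3]
width: 0.66
```

Emit:
{"api": "jog_arm", "payload": {"motion": [{"dx": 0,"dy": 0,"dz": -1.2,"turn": 0},{"dx": 0,"dy": 0,"dz": -0.5,"turn": 0},{"dx": 0,"dy": 0,"dz": 0,"turn": 0},{"dx": 0,"dy": 0,"dz": 0,"turn": 0}]}}

```text
time: 16.22
tool_pos: [0.4799, 0.1139, 0.0442]
tcp_rot: [-2.024, -2.403, 0.0]
wrist_force: [0.1, 0.5, -1.1]
width: 0.662
```

```bash
cat >> h.py <<'E'
th=np.radians(10.293); RS=np.array([[np.cos(th),-np.sin(th)],[np.sin(th),np.cos(th)]]); OS=np.array([.46684,.16188])
def instage(p): return (np.asarray(p)[...,:2]-OS)@RS
E
python3 - <<'E'
from h import *
s,c,im,d,q,m=held("pics/wrist8.png"); st()
print('tcp in stage',instage(s['tool_pos']),'want home',instage([.47541,.11862]))
E
```

```text
t 16.27 tcp [0.4806 0.1141 0.0448] jaw deg 9.8 F [ 0.8 -0.9 -2.2] w 0.663 q [ 0.18  0.12  2.15 -0.    0.87  0.01]
tcp in stage [ 0.00425923 -0.04955573] want home [ 0.0007023  -0.04409512]
```

View pics/wrist8.png

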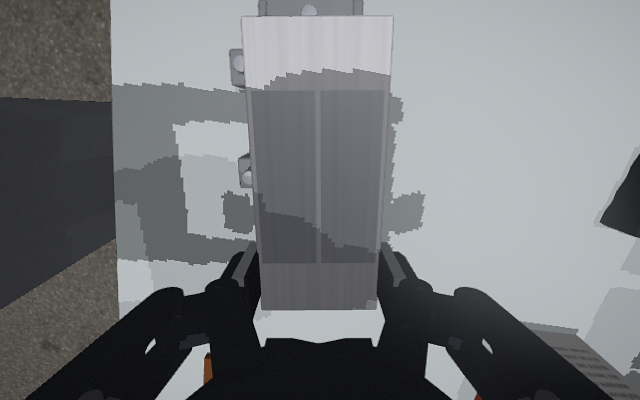

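All three pins show just outside the plate: the end pin at (309,10) and the side pins at (237,62) and (247,175). I'll lower until the plate is just above the stage.

Emit:
{"api": "jog_arm", "payload": {"motion": [{"dx": 0,"dy": 0,"dz": -0.8,"turn": 0},{"dx": 0,"dy": 0,"dz": -0.8,"turn": 0},{"dx": 0,"dy": 0,"dz": -0.8,"turn": 0},{"dx": 0,"dy": 0,"dz": -0.4,"turn": 0},{"dx": 0,"dy": 0,"dz": -0.3,"turn": 0},{"dx": 0,"dy": 0,"dz": -0.2,"turn": 0},{"dx": 0,"dy": 0,"dz": 0,"turn": 0},{"dx": 0,"dy": 0,"dz": 0,"turn": 0}]}}

```text
time: 16.93
tool_pos: [0.4801, 0.114, 0.0109]
tcp_rot: [-2.024, -2.403, 0.0]
wrist_force: [-0.0, 0.2, -1.3]
width: 0.662
```

Emit:
{"api": "jog_arm", "payload": {"motion": [{"dx": -0.06,"dy": -0.01,"dz": 0,"turn": 0},{"dx": -0.06,"dy": -0.01,"dz": 0,"turn": 0},{"dx": -0.06,"dy": -0.01,"dz": 0,"turn": 0},{"dx": -0.06,"dy": -0.01,"dz": 0,"turn": 0},{"dx": -0.06,"dy": -0.01,"dz": 0,"turn": 0},{"dx": 0,"dy": 0,"dz": 0,"turn": 0},{"dx": 0,"dy": 0,"dz": 0,"turn": 0}]}}

```text
time: 17.52
tool_pos: [0.477, 0.1135, 0.011]
tcp_rot: [2.024, 2.403, 0.0]
wrist_force: [0.2, 0.1, -1.8]
width: 0.656
```

Emit:
{"api": "jog_arm", "payload": {"motion": [{"dx": -0.04,"dy": -0.007,"dz": 0,"turn": 0},{"dx": -0.04,"dy": -0.007,"dz": 0,"turn": 0},{"dx": 0,"dy": 0,"dz": 0,"turn": 0},{"dx": 0,"dy": 0,"dz": 0,"turn": 0}]}}

```text
time: 17.85
tool_pos: [0.4763, 0.1134, 0.011]
tcp_rot: [2.024, 2.403, 0.0]
wrist_force: [0.2, -0.4, -1.4]
width: 0.658
```

Emit:
{"api": "jog_arm", "payload": {"motion": [{"dx": -0.04,"dy": -0.007,"dz": 0,"turn": 0},{"dx": -0.04,"dy": -0.007,"dz": 0,"turn": 0},{"dx": 0,"dy": 0,"dz": 0,"turn": 0},{"dx": 0,"dy": 0,"dz": 0,"turn": 0}]}}

```text
time: 18.18
tool_pos: [0.476, 0.1133, 0.0112]
tcp_rot: [2.023, 2.402, 0.001]
wrist_force: [1.6, 0.2, -2.5]
width: 0.657
```

Emit:
{"api": "jog_arm", "payload": {"motion": [{"dx": -0.04,"dy": -0.007,"dz": 0,"turn": 0},{"dx": -0.04,"dy": -0.007,"dz": 0,"turn": 0},{"dx": 0,"dy": 0,"dz": 0,"turn": 0},{"dx": 0,"dy": 0,"dz": 0,"turn": 0}]}}

```text
time: 18.52
tool_pos: [0.4758, 0.1133, 0.0114]
tcp_rot: [2.023, 2.402, 0.003]
wrist_force: [5.1, -0.3, -2.8]
width: 0.659
```

Emit:
{"api": "jog_arm", "payload": {"motion": [{"dx": 0.05,"dy": 0.01,"dz": 0,"turn": 0},{"dx": -0.014,"dy": 0.08,"dz": 0,"turn": 0},{"dx": -0.014,"dy": 0.08,"dz": 0,"turn": 0},{"dx": -0.014,"dy": 0.08,"dz": 0,"turn": 0},{"dx": -0.014,"dy": 0.08,"dz": 0,"turn": 0},{"dx": -0.014,"dy": 0.08,"dz": 0,"turn": 0},{"dx": 0,"dy": 0,"dz": 0,"turn": 0},{"dx": 0,"dy": 0,"dz": 0,"turn": 0}]}}

```text
time: 19.18
tool_pos: [0.4751, 0.1174, 0.0113]
tcp_rot: [2.023, 2.402, 0.002]
wrist_force: [4.5, -0.4, -1.3]
width: 0.658
```

Emit:
{"api": "jog_arm", "payload": {"motion": [{"dx": -0.007,"dy": 0.04,"dz": 0,"turn": 0},{"dx": -0.007,"dy": 0.04,"dz": 0,"turn": 0},{"dx": 0,"dy": 0,"dz": 0,"turn": 0},{"dx": 0,"dy": 0,"dz": 0,"turn": 0}]}}

```text
time: 19.52
tool_pos: [0.475, 0.1179, 0.0113]
tcp_rot: [2.023, 2.402, 0.001]
wrist_force: [5.4, -2.7, -1.3]
width: 0.657
```

Emit:
{"api": "jog_arm", "payload": {"motion": [{"dx": 0.02,"dy": 0.06,"dz": 0,"turn": 0},{"dx": 0,"dy": 0,"dz": -0.06,"turn": 0},{"dx": 0,"dy": 0,"dz": -0.06,"turn": 0},{"dx": 0,"dy": 0,"dz": -0.06,"turn": 0},{"dx": 0,"dy": 0,"dz": 0,"turn": 0},{"dx": 0,"dy": 0,"dz": 0,"turn": 0}]}}

```text
time: 20.02
tool_pos: [0.475, 0.118, 0.0099]
tcp_rot: [2.022, 2.403, -0.001]
wrist_force: [3.6, -4.8, 3.4]
width: 0.663
```

Emit:
{"api": "jog_arm", "payload": {"motion": [{"dx": 0,"dy": 0,"dz": -0.04,"turn": 0},{"dx": 0,"dy": 0,"dz": -0.04,"turn": 0},{"dx": 0,"dy": 0,"dz": 0,"turn": 0},{"dx": 0,"dy": 0,"dz": 0,"turn": 0}]}}

```text
time: 20.35
tool_pos: [0.475, 0.118, 0.0099]
tcp_rot: [2.023, 2.403, -0.001]
wrist_force: [-0.4, -4.2, 10.6]
width: 0.656
```

The plate has touched both pin directions and the stage. I'll relieve the pressure and open.

Emit:
{"api": "jog_arm", "payload": {"motion": [{"dx": 0,"dy": 0,"dz": 0.08,"turn": 0},{"dx": 0,"dy": 0,"dz": 0,"turn": 0}]}}

```text
time: 20.52
tool_pos: [0.475, 0.118, 0.0099]
tcp_rot: [2.022, 2.403, -0.0]
wrist_force: [4.0, -4.1, 3.2]
width: 0.659
```

Emit:
{"api": "jog_arm", "payload": {"motion": [{"dx": 0,"dy": 0,"dz": 0,"turn": 0},{"dx": 0,"dy": 0,"dz": 0,"turn": 0},{"dx": 0,"dy": 0,"dz": 0,"turn": 0},{"dx": 0,"dy": 0,"dz": 0,"turn": 0},{"dx": 0,"dy": 0,"dz": 0.5,"turn": 0},{"dx": 0,"dy": 0,"dz": 1,"turn": 0},{"dx": 0,"dy": 0,"dz": 1.5,"turn": 0},{"dx": 0,"dy": 0,"dz": 2,"turn": 0},{"dx": 0,"dy": 0,"dz": 2,"turn": 0},{"dx": 0,"dy": 0,"dz": 2,"turn": 0},{"dx": 0,"dy": 0,"dz": 2,"turn": 0},{"dx": 0,"dy": 0,"dz": 0,"turn": 0}], "fingers": 8}}

```text
time: 21.52
tool_pos: [0.478, 0.1194, 0.1246]
tcp_rot: [2.02, 2.399, 0.011]
wrist_force: [1.3, 0.7, 0.6]
width: 0.939
```

Emit:
{"api": "jog_arm", "payload": {"motion": [{"dx": 0.3,"dy": -1.5,"dz": 0,"turn": 0},{"dx": 0.3,"dy": -1.5,"dz": 0,"turn": 0},{"dx": 0.3,"dy": -1.5,"dz": 0,"turn": 0},{"dx": 0.3,"dy": -1.5,"dz": 0,"turn": 0},{"dx": 0,"dy": 0,"dz": 0,"turn": 0},{"dx": 0,"dy": 0,"dz": 0,"turn": 0}]}}

```text
time: 22.02
tool_pos: [0.4863, 0.0583, 0.1191]
tcp_rot: [-2.025, -2.401, 0.0]
wrist_force: [-0.7, 0.4, -0.8]
width: 0.934
```

```bash
cat > chk.py <<'E'
from h import *
import sys
st(); c,im,d=snap("wrist",sys.argv[1]); P=cloud(c,d); z=P[:,:,2]; q=instage(P)
m=((d>0)&(z>.0265)&(z<.0325)&(abs(q[:,:,0])<.045)&(abs(q[:,:,1])<.09)).astype(np.uint8); m=cv2.morphologyEx(m,cv2.MORPH_OPEN,np.ones((5,5)))
w=q[m>0]; (cx,cy),sz,a=cv2.minAreaRect((w*1000).astype(np.float32)); print('plate in stage',np.round([cx,cy,*sz,a],2),'z',np.median(z[m>0]))
A=np.c_[w,np.ones(len(w))]; print('tilt',np.linalg.lstsq(A,z[m>0],rcond=None)[0])
k=((d>0)&(z>.0333)&(z<.04)&(abs(q[:,:,0])<.045)&(abs(q[:,:,1])<.09)).astype(np.uint8)
n,l,s,_=cv2.connectedComponentsWithStats(k)
for i in range(1,n):
    if s[i,4]>25: r=cv2.minAreaRect((q[l==i]*1000).astype(np.float32)); print('pin',np.round(r[0],2),np.round(r[1],1))
for y in(-50,-30,-8,20,48):
    e=w[abs(w[:,1]*1000-y)<3,0]*1000; print(y,np.percentile(e,[1,99]).round(2),end=' ')
print()
for x in(-20,0,20):
    e=w[abs(w[:,0]*1000-x)<3,1]*1000; print(x,np.percentile(e,[1,99]).round(2),end=' ')
E
python3 chk.py pics/wrist9.png
```

```text
t 22.02 tcp [0.4863 0.0583 0.1191] jaw deg 9.7 F [-0.7  0.4 -0.8] w 0.934 q [ 0.07  0.01  2.11  0.    1.02 -0.1 ]
plate in stage [  0.18  -9.94 109.49  58.64  89.56] z 0.02950156720231281
tilt [0.00137608 0.00155644 0.02951386]
pin [-32.87  -8.24] [7.2 7.6]
-50 [-28.28  28.73] -30 [-28.07  28.25] -8 [-28.56  28.63] 20 [-27.92  29.39] Traceback (most recent call last):
  File "chk.py", line 12, in <module>
    e=w[abs(w[:,1]*1000-y)<3,0]*1000; print(y,np.percentile(e,[1,99]).round(2),end=' ')
                                              ~~~~~~~~~~~~~^^^^^^^^^^
    return _quantile_unchecked(
        a, q, axis, out, overwrite_input, method, keepdims, weights)
    return _ureduce(a,
                    func=_quantile_ureduce_func,
    ...<5 lines>...
                    overwrite_input=overwrite_input,
                    method=method)
    r = func(a, **kwargs)
    result = _quantile(arr,
                       quantiles=q,
    ...<2 lines>...
                       out=out,
                       weights=wgt)
    slices_having_nans = np.isnan(arr[-1, ...])
                                  ~~~^^^^^^^^^
IndexError: index -1 is out of bounds for axis 0 with size 0
```

View pics/wrist9.png

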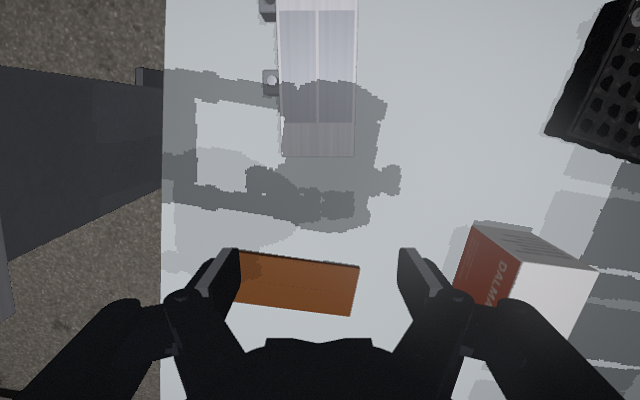

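The plate lies flat on the stage with its near end at row 157, but the far end is out of view. I'll move forward and up to measure all of it.

Emit:
{"api": "jog_arm", "payload": {"motion": [{"dx": -0.2,"dy": 1.2,"dz": 1,"turn": 0},{"dx": -0.3,"dy": 1.5,"dz": 1,"turn": 0},{"dx": -0.3,"dy": 1.5,"dz": 1,"turn": 0},{"dx": -0.2,"dy": 1.2,"dz": 1,"turn": 0},{"dx": 0,"dy": 0,"dz": 1,"turn": 0},{"dx": 0,"dy": 0,"dz": 0,"turn": 0},{"dx": 0,"dy": 0,"dz": 0,"turn": 0}]}}

```text
time: 22.65
tool_pos: [0.4771, 0.1131, 0.1703]
tcp_rot: [2.021, 2.403, 0.002]
wrist_force: [-0.1, 0.2, -0.9]
width: 0.94
```

```bash
python3 chk.py pics/wrist10.png; python3 - <<'E'
from h import *
# lower plates check from top camera
c,im,d=snap("top"); P=cloud(c,d); z=P[:,:,2]
u=np.array([.150,.9887]); v=np.array([.9887,-.150]); o=np.array([.5092,-.2355]); q=P[:,:,:2]-o; y=q@u; x=q@v
m=(d>0)&(z>.032)&(z<.0385)&(abs(x)<.022); print(); print('mid plate y',np.percentile(y[m],[1,99]) if m.any() else None,m.sum(),np.median(z[m]))
E
```

```text
t 22.65 tcp [0.4771 0.1131 0.1703] jaw deg 9.87 F [-0.1  0.2 -0.9] w 0.94 q [ 0.18 -0.04  2.06 -0.    1.12  0.01]
plate in stage [4.4000e-01 3.0000e-02 1.2957e+02 5.8110e+01 8.9640e+01] z 0.02945512408520079
tilt [0.00102304 0.00214489 0.02943227]
pin [ 0.69 68.59] [7.4 7.6]
pin [-32.09  47.47] [7.2 6.9]
pin [-32.29  -7.55] [7.1 7.4]
-50 [-28.08  28.21] -30 [-28.33  28.79] -8 [-27.61  28.44] 20 [-27.48  28.84] 48 [-27.78  29.26] 
-20 [-62.99  63.78] 0 [-61.83  63.74] 20 [-63.16  63.54] 
mid plate y [-0.0682857   0.71850665] 473 0.035683794604828956
```

```bash
python3 - <<'E'
from h import *
c,im,d=load("top"); P=cloud(c,d); z=P[:,:,2]
u=np.array([.150,.9887]); v=np.array([.9887,-.150]); o=np.array([.5092,-.2355]); q=P[:,:,:2]-o; y=q@u; x=q@v
m=(d>0)&(z>.033)&(z<.039)&(abs(x)<.022)&(abs(y)<.1); print('mid plate y',np.percentile(y[m],[1,99]).round(4),m.sum(),np.median(z[m]).round(4))
st(); print(bot.finish_job())
E
```

```text
mid plate y [-0.0684  0.0652] 354 0.0359
t 22.75 tcp [0.4762 0.1123 0.1688] jaw deg 9.79 F [-0.5 -0.9 -0.6] w 0.933 q [ 0.18 -0.04  2.06 -0.    1.12  0.01]
the job is handed in; nothing more can be done
None
```

I took the top plate out of the magazine, laid it on the stage against the pins and handed the job in at 22.75 s; no verdict was reported.

- **Slide and grip:** I pressed the shut fingers on the plate at 7–12 N (wrist readings) and dragged it about 53 mm out over the lip. I then gripped the end that stuck out and lifted the plate level.
- **Placing:** On the stage I slid it lightly, at about 5 N, against the side pins and then the end pin. I set it down and let go.
- **Plate check:** Measured against the pins in the same view, the plate centre is about 0.3 mm off home in x and 0.2 mm in y. It is 0.006 rad from square and within about 0.002 rad of level. The measured top height of 29.5 mm fits an underside at 24 mm, given the depth reads slightly low.
- **Robot:** It stands clear of everything, and no bystander or look-alike was approached.
- **Lower plates:** From the overhead camera, the middle plate's surface spans about −68 to +65 mm in the magazine. That fits it being held inside by the lip, though at about 3 mm per pixel the view is coarse and the front figure may include the lip. I could not see the lowest plate under the middle one.
- **Disagreements:** The last view put the pins about 0.8 mm in x from my first fit, within the stated calibration. The first two move calls were refused because the rows lacked `dz`; nothing moved.

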